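Rack the checked door plates and turn the stand light off

TASK

The two metal door plates on the lit inspection stand are checked. Stand them upright in the slotted wooden rack, each fully down in the slot of its own length (the wide plate in the long slot, the narrow plate in the short slot), lowering them in gently. Once both are racked, turn the stand light's dimmer knob fully anticlockwise to its stop, and leave everything else on the bench where it is.

Things in the scene. Friction and masses are not known exactly. Their poses are not given: they have to be found in the camera images.
- stand: Fixed inspection stand, grey base 130 x 240 x 12 mm, origin: centre of its underside. A black panel (66 mm up the slope, 8 mm thick, on two struts below its lower half) rises from its foot at x = +35, z = 30 mm towards the stand's -x (robot side) at 65 deg from horizontal; plates on it face up and +x. A lip at the foot stands 14 mm proud. Behind the panel's top: free air down to the base.
- wide_plate: Aluminium plate 90 wide x 110 high x 6 mm thick, dark dots at its corners, 0.13-0.21 kg. Origin: its centre; own z along the 110 mm height, y along the 90 mm width, x its thickness. Starts leaning on the stand's left or right half, z 25 deg off vertical, a 90 mm edge on the lip, top 44 mm overhanging the panel. In the rack a 90 mm edge goes down, either one, either face forward.
- narrow_plate: As wide_plate but 60 wide x 110 high x 6 mm thick, 0.08-0.14 kg; leans on the other side of the stand, some 30 mm from the wide one. Origin: its centre, same axes (own y along the 60 mm width). A 60 mm edge goes down in the rack.
- rack: Fixed light-wood rack 133 (x) x 130 (y) x 51 mm high, origin: centre of the underside. Three slots along its y, 44 mm apart in x, each 9 mm wide, 37 mm deep, with a rounded mouth (radius 6 mm) and closed ends: short slot at x = -44 mm, middle slot (occupied by wood_plaque) at 0, long slot at +44 mm.
- short_slot (a point): Centre of the floor of the rack's short slot (68 mm long, 9 mm wide, 14 mm above the bench); slot along y, z up. A seated plate's centre is 55 mm above it.
- long_slot (a point): Centre of the floor of the rack's long slot (98 mm long, 9 mm wide, 14 mm above the bench); slot along y, z up. A seated plate's centre is 55 mm above it.
- dimmer_box: Fixed grey dimmer box 70 x 70 x 30 mm, origin: centre of the underside; the knob sits upright in the middle of its top.
- dimmer (a joint): Angle of the dimmer knob (rad): 0 = fully anticlockwise seen from above (light off, end stop), growing clockwise up to 4.7; starts between 0.8 and 1.4. Seen from above the grip bar points along the box's x axis at 0, so its heading is the box's yaw minus this angle. Turns stiffly with about 0.03 N m friction and stays where left.
- dimmer_grip (a point): On the knob's vertical axis, 67 mm above the bench, at the height to grip the black knob bar (42 long x 14 mm wide, from z = 42 to 74 mm, over a disc of 44 mm diameter whose top is 44 mm above the bench).
- wood_plaque: Dark wooden plaque 80 x 75 x 6 mm standing in the rack's middle slot (its top 89 mm above the bench), origin at its centre. Leave alone.
- padlock: Brass padlock lying flat, body 45 x 50 x 24 mm, origin under the body's centre. Leave alone.
- oil_jar: Blue-capped squat jar, 50 mm across, 60 mm high, origin under its centre. Leave alone.
- mug: White mug, 80 mm across, 90 mm high, origin under its centre. Leave alone.
- screwdriver: Screwdriver lying on the bench, origin under its middle. Leave alone.
- blank_tray: Black open tray 90 x 120 x 30 mm with a few keys, origin under its centre. Leave alone.
- file_brush: Brush lying on the bench, origin under its middle. Leave alone.
- tape_roll: Green disc-shaped roll, 64 mm across, 20 mm high, origin under its centre. Leave alone.
There are look-alikes about, which are no part of the job. What is meant by the dimmer_box is not orange, and is the larger of those in its own colour.

How it is judged:
By the outcome, as a careful person would: the job done as asked, in the order asked, and still so for the second after the job is handed in, with the robot touching nothing.
It also fails if it takes over 72 s, if anything falls off the work surface, if the arm or the gripper's body presses on something with over 40 N, if the wrist force passes 120 N, or if a joint passes its speed limit or range.

ROBOT

A 7-joint arm with a two-finger parallel gripper is mounted at the origin on the work surface. World frame = base frame: x ahead of the robot, y to its left, z up, the work surface at z = 0. Lengths are in m, angles in rad, forces in N, time in s.
With the tool pointing down it reaches from about 0.4 to 0.85 m from the base axis. Payload 6.9 kg.
Tool frame: the origin (TCP) lies midway between the tips of the shut fingers; the grasp point (between the pads) lies 19 mm behind it; z points along the fingers, y is the line along which they close (so a half turn about z gives the same grasp; the last joint's range is limited). The gripper opens to 85 mm and grips with 20 to 120 N. Pads are 22 mm wide; open, the fingers measure 114 mm over their backs; the gripper's body (76 mm by 85 mm) begins 54 mm behind the grasp point. The pads swing forward as they close: fully open they stand 13 mm farther back than shut.
Start: joints at [0.105, 0.507, -0.238, 1.5, 0.126, 1.149, -0.155], TCP at [0.625, -0, 0.231] pointing down, gripper open.
Joint ranges: [-3.08, 3.08], [-0.24, 2.05], [-1.43, 1.35], [0, 2.5], [-1.52, 4.66], [0.17, 1.96], [-2.89, 2.89]. Speed limits (rad/s): [2.39, 2.39, 3.14, 3.14, 3.14, 3.14, 3.14].

INTERFACE

Orientations are given as a 3x3 rotation matrix whose columns are the frame's x, y, z axes.
In Python, from plant import state, camera, close_job, find_in gives the robot as it stands.
- The arm moves only by the tool send_rows, never from a script. Its arguments are lists of equal length, an entry for each row: "gripper": the opening, from 0 (shut) to 1 (fully open); "linear": the shift along the tool's x, y, z in cm, a list of three; "roll": the turn about the tool's z in degrees. A call has exactly 5 rows; each row is the pose to reach, as a shift and turn from the pose commanded when the call began, along the tool's axes at that moment; what a row does not reach only later rows make up. A row lasts 1/8 s, in which the tool goes at most 62.5 mm and 10.7 degrees, less where a joint would pass 70% of its speed; a pose out of reach is approached as far as the arm can. A call with a gripper value outside its range is refused whole. The fingers move at their own pace and stop on an object; "grip_force" is the grip in N (left out, the last holds). Time passes only in rows, so rows that repeat a pose let the fingers close, or fill a call up. It gives the time, the measured TCP pose, the force, the opening and the grip force at its end, in the units of the state.
- state(): the state, without advancing time (a new reading comes with each control period).
- camera(name): name is "scene" or "side" or "wrist"; returns a dict with "color" (480x640x3 uint8, blue, green, red), "K" (3x3 intrinsics, pixels), "R" (3x3) and "t" (3): a world point X has camera coordinates R X + t. Camera axes: x right, y down, z forward; pixel columns grow to the right and rows downward; lengths in m; the calibration is good to about 2 mm. A picture is of the moment at which its call begins. There is no depth.
- close_job(): hands the job in; it is judged then, once.
Trained networks look in the newest picture that a camera, given by its name, has taken for a name from the list of things; names that differ only in an ending like _2 or _b are one class to them, and where a whole thing is asked for, a point or a joint stands for the part that bears it (a point fixed in the world has none). Each returns a list of dicts, best first, with "p" (0 to 1); they miss things now and then, are a little off and sometimes report something else, mostly with a low value. They report only what shows in the picture. A call takes as long as a camera call. They do not tell look-alikes from the thing itself.
- find_in(thing, camera): "centre" ([x, y, z] in m, in world coordinates, good to about 4 mm: the middle of the surface that is visible of it).
The state is a dict: "time_s": time; "joint_pos": joint angles; "qd": joint speeds; "effort": joint torques, N m; "position": TCP position; "orientation": TCP orientation; "wrist_force": force on the tool from outside, world axes, zero at the start; "moment": the same for the moment, N m; "opening": finger opening in m; "finger_force": force on a finger pad.
Only numpy, scipy, OpenCV 4.12 (cv2) and the standard library are available. Lean on these libraries where they do the work, as an engineer would, in place of code of your own. Each camera call takes 0.05 s, during which the arm holds its last target. There are 200 camera calls.

## Working session

There is one attempt and no reset: what is moved stays moved. The work goes in short steps, Python scripts to look and compute and a tool call to move; the robot and the scene stay as the last step left them, time stands still between calls to the robot, and variables do not carry over. Pictures are saved under pics/ and viewed, at most 10 in all, crops included, and the job is handed in when it is done.

Besides the shell and the picture viewer there is one more tool, called after "Request:" by a JSON object that holds its "api" and its "payload". send_rows: Moves the arm, as the interface text tells. Its arguments: {"type":"object","properties":{"gripper":{"type":"array"},"linear":{"type":"array"},"roll":{"type":"array"},"grip_force":{"type":"number"}},"required":["gripper","linear","roll"]}

```bash
mkdir -p pics; ls
python3 - <<'E'
from plant import *
import cv2
s=state();print(s['time_s'],s['position'],s['orientation'])
for c in ['scene','side','wrist']:
    d=camera(c);cv2.imwrite(f'pics/{c}0.png',d['color'])
    print(c,d['K'].tolist() if hasattr(d['K'],'tolist') else d['K'],d['R'],d['t'])
    for n in ['stand','wide_plate','narrow_plate','rack','dimmer_box','dimmer','wood_plaque','padlock','oil_jar','mug','blank_tray','tape_roll','screwdriver','file_brush']:
        for r in find_in(n,c)[:4]:
            print(n,[round(float(v),3) for v in r['centre']],round(r['p'],2))
E
```

```text
pics
0.0 [ 6.24489288e-01 -8.62802358e-05  2.30429771e-01] [[ 1.46417792e-05  9.99998407e-01 -1.78488963e-03]
 [ 9.99999998e-01 -1.47465117e-05 -5.86641252e-05]
 [-5.86903527e-05 -1.78488877e-03 -9.99998405e-01]]
scene [[484.05128647074787, 0.0, 320.5687321586782], [0.0, 484.05128647074787, 244.59258101222864], [0.0, 0.0, 1.0]] [[-0.86436652  0.50286023  0.0014519 ]
 [ 0.29321396  0.50634695 -0.81094903]
 [-0.40852919 -0.70053148 -0.58511499]] [ 0.4892686  -0.09291401  1.42875969]
stand [0.643, -0.145, 0.011] 0.85
stand [0.589, -0.461, 0.062] 0.67
stand [0.794, 0.014, 0.007] 0.19
stand [0.657, 0.199, 0.069] 0.16
wide_plate [0.645, -0.148, 0.086] 0.94
narrow_plate [0.622, -0.265, 0.084] 0.82
narrow_plate [0.647, -0.144, 0.013] 0.55
narrow_plate [0.586, -0.462, 0.062] 0.48
rack [0.673, 0.221, 0.048] 0.77
dimmer_box [0.394, -0.07, 0.034] 0.83
dimmer_box [0.502, 0.039, 0.035] 0.81
dimmer_box [0.373, 0.046, 0.026] 0.79
dimmer_box [0.62, -0.268, 0.089] 0.52
dimmer [0.501, 0.023, 0.056] 0.77
dimmer [0.367, 0.04, 0.04] 0.71
dimmer [0.386, -0.08, 0.055] 0.58
dimmer [0.675, 0.22, 0.049] 0.43
w
[... 1715 characters left out ...]
677519e-04 -2.64930144e-01 -9.64267528e-01]] [-0.62454025 -0.03458402  0.37793409]
wide_plate [0.65, -0.131, 0.087] 0.76
rack [0.652, 0.155, 0.054] 0.73
dimmer_box [0.373, 0.04, 0.028] 0.84
dimmer_box [0.5, 0.021, 0.036] 0.7
dimmer_box [0.397, -0.081, 0.04] 0.57
dimmer [0.798, 0.015, 0.013] 0.72
dimmer [0.498, 0.022, 0.059] 0.68
dimmer [0.385, -0.08, 0.054] 0.58
wood_plaque [0.649, 0.16, 0.075] 0.77
wood_plaque [0.797, 0.013, 0.011] 0.55
padlock [0.646, -0.004, 0.025] 0.55
padlock [0.652, 0.152, 0.051] 0.49
oil_jar [0.461, 0.168, 0.057] 0.79
blank_tray [0.795, 0.014, 0.013] 0.78
blank_tray [0.502, 0.023, 0.035] 0.38
file_brush [0.343, -0.351, 0.019] 0.75
file_brush [0.499, 0.017, 0.062] 0.18
```

View pics/scene0.png

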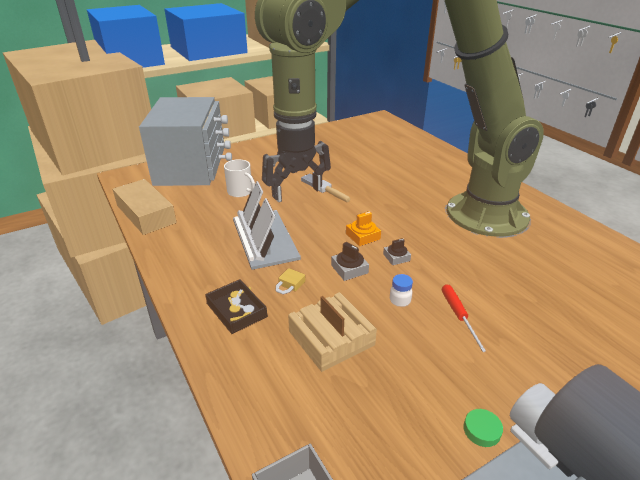

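View pics/side0.png

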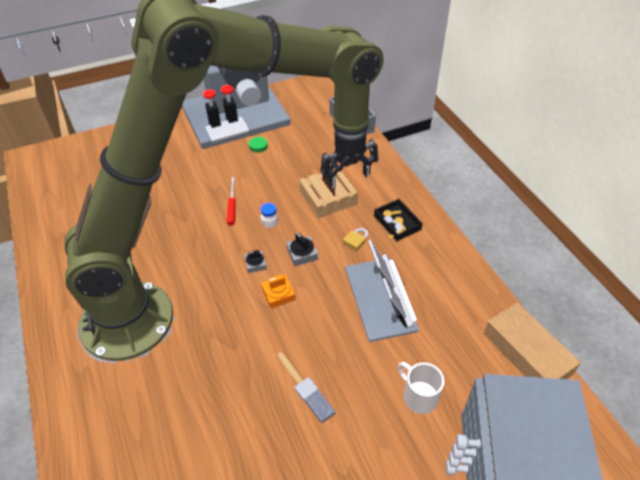

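View pics/wrist0.png

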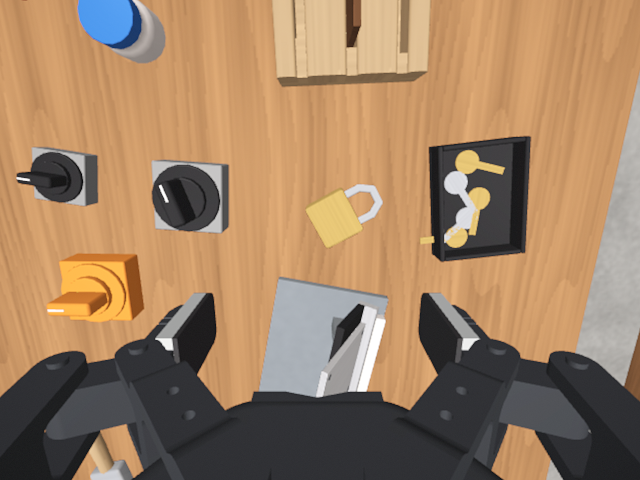

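The scene view shows the stand at (265,235) with the narrow plate at (252,205) and the wide plate at (263,225), and the rack at (332,328). There are three dimmer-like boxes: large grey (350,262), small grey (398,252) and orange (363,228). The wrist view shows the large grey one at (190,195). I choose that one, and will confirm it from a better viewpoint above.

Request:
{"api": "send_rows", "payload": {"gripper": [1,1,1,1,1], "linear": [[4,0,-3],[8,-1,-6],[12,-2,-9],[15,-3,-10],[15,-3,-10]], "roll": [0,0,0,0,0]}}

```text
time_s: 2.88
position: [0.5942, 0.1537, 0.3326]
orientation: [[-0.005, 1.0, 0.002], [1.0, 0.005, 0.002], [0.002, 0.002, -1.0]]
wrist_force: [-0.1, -0.7, -0.3]
opening: 0.0856
finger_force: 0.0
```

Run:
```python
from plant import *
import cv2,pickle
d=camera('wrist');print(state()['position']);cv2.imwrite('pics/w1.png',d['color'])
pickle.dump(d,open('w1.pkl','wb'))
```

```text
[0.59471623 0.15114807 0.33171585]
```

Request:
{"api": "send_rows", "payload": {"gripper": [1,1,1,1,1], "linear": [[-6,0,0],[-12,1,0],[-18,2,0],[-24,3,0],[-30,3,0]], "roll": [0,0,0,0,0]}}

```text
time_s: 3.55
position: [0.6247, -0.154, 0.3302]
orientation: [[0.002, 1.0, -0.001], [1.0, -0.002, -0.001], [-0.001, -0.001, -1.0]]
wrist_force: [0.7, 0.5, -0.5]
opening: 0.0853
finger_force: 0.0
```

Request:
{"api": "send_rows", "payload": {"gripper": [1,1,1,1,1], "linear": [[-2,0,0],[-2,0,0],[-2,0,0],[-2,0,0],[-2,0,0]], "roll": [0,0,0,0,0]}}

```text
time_s: 4.18
position: [0.6252, -0.1685, 0.3315]
orientation: [[-0.002, 1.0, 0.0], [1.0, 0.002, 0.0], [0.0, 0.0, -1.0]]
wrist_force: [-0.1, -0.2, 0.1]
opening: 0.0851
finger_force: 0.0
```

Run:
```python
from plant import *
import cv2,pickle,numpy as np
d=camera('wrist');print(state()['position'])
pickle.dump(d,open('w2.pkl','wb'))
a=cv2.imread('pics/w1.png');b=d['color'];cv2.imwrite('pics/w2.png',b)
```

```text
[ 0.62514893 -0.16887279  0.33146915]
```

View pics/w1.png

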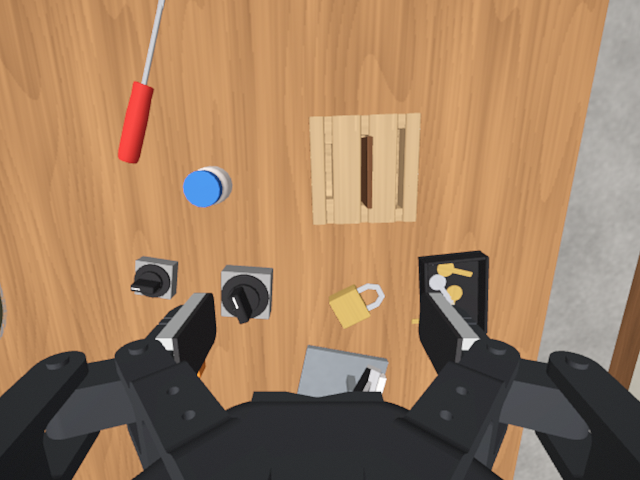

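View pics/w2.png

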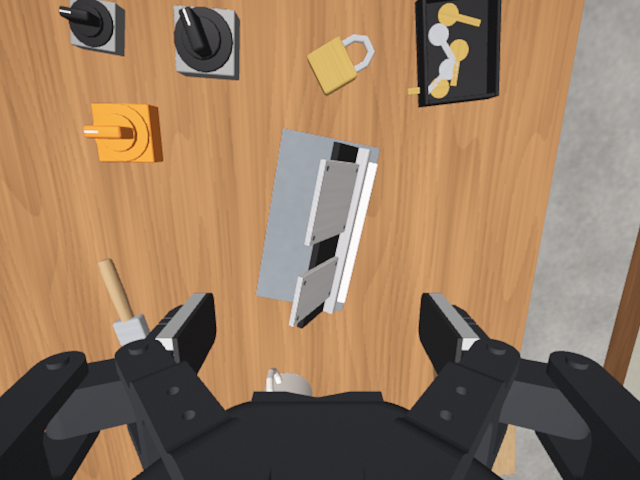

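The w1 view shows the rack's top corners at (310,117), (418,113), (416,221) and (314,223), and the large grey dimmer at (246,293). The short slot is on the left (x≈329) and the long slot on the right (x≈402). The w2 view shows the wide plate at (333,200) and the narrow plate at (314,290). One enlarged composite next, for exact pixels and to check the dimmer choice.

Run:
```python
import cv2,numpy as np
a=cv2.imread('pics/w1.png');b=cv2.imread('pics/w2.png')
o=np.zeros((600,800,3),np.uint8)
def put(im,x0,y0,x1,y1,s,X,Y):
    c=cv2.resize(im[y0:y1,x0:x1],None,fx=s,fy=s,interpolation=cv2.INTER_CUBIC)
    for x in range((x0+9)//10*10,x1,10): cv2.line(c,((x-x0)*s,0),((x-x0)*s,3 if x%50 else 12),(0,0,255),1)
    for y in range((y0+9)//10*10,y1,10): cv2.line(c,(0,(y-y0)*s),(3 if y%50 else 12,(y-y0)*s),(0,0,255),1)
    o[Y:Y+c.shape[0],X:X+c.shape[1]]=c
put(b,254,124,384,334,3,0,-0)if 0 else put(b,254,124,384,324,3,0,0)
put(a,302,105,427,230,3,400,0)
put(a,215,260,280,330,3,400,385)
put(b,170,0,240,70,3,600,385)
cv2.imwrite('pics/c1.png',o)
```

```text
Traceback (most recent call last):
ValueError: could not broadcast input array from shape (210,210,3) into shape (210,200,3)
```

Run:
```python
import cv2,numpy as np
a=cv2.imread('pics/w1.png');b=cv2.imread('pics/w2.png')
o=np.zeros((600,800,3),np.uint8)
def put(im,x0,y0,x1,y1,s,X,Y):
    c=cv2.resize(im[y0:y1,x0:x1],None,fx=s,fy=s,interpolation=cv2.INTER_CUBIC)
    for x in range((x0+9)//10*10,x1,10): cv2.line(c,((x-x0)*s,0),((x-x0)*s,3 if x%50 else 12),(0,0,255),1)
    for y in range((y0+9)//10*10,y1,10): cv2.line(c,(0,(y-y0)*s),(3 if y%50 else 12,(y-y0)*s),(0,0,255),1)
    o[Y:Y+c.shape[0],X:X+c.shape[1]]=c
put(b,254,124,384,324,3,0,0)
put(a,302,105,427,230,3,400,0)
put(a,215,260,280,330,3,400,385)
put(b,173,0,239,70,3,600,385)
cv2.imwrite('pics/c1.png',o)
```

```text
(no output)
```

View pics/c1.png

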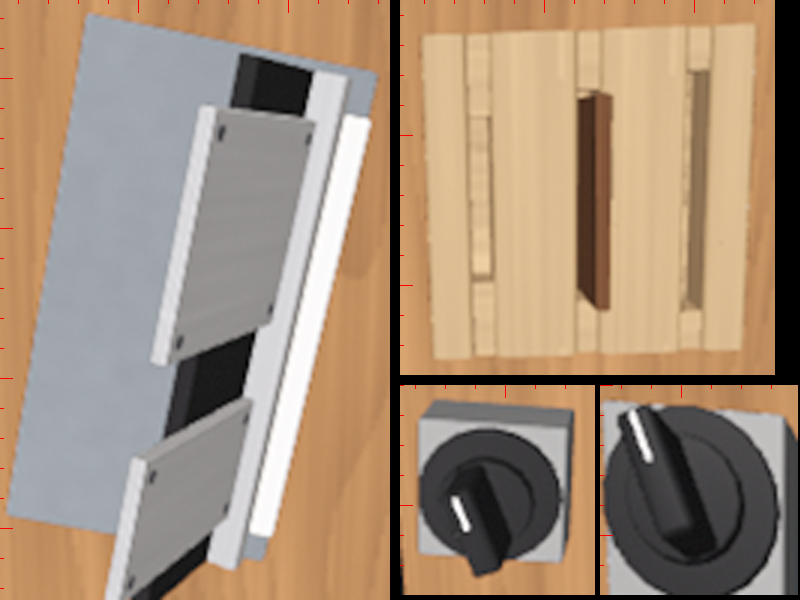

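```bash
cat > h.py <<'E'
import pickle,numpy as np
from scipy.optimize import least_squares
def L(f): return pickle.load(open(f,'rb'))
def proj(d,X):
    c=np.asarray(X)@np.array(d['R']).T+np.array(d['t']);p=c@np.array(d['K']).T
    return p[:,:2]/p[:,2:]
def tf(p,P):
    c,s=np.cos(p[2]),np.sin(p[2]);P=np.asarray(P,float)
    return np.c_[p[0]+c*P[:,0]-s*P[:,1],p[1]+s*P[:,0]+c*P[:,1],P[:,2]]
def fit(d,P,px,x0):
    r=least_squares(lambda p:(proj(d,tf(p,P))-px).ravel(),x0)
    print(r.x.round(4),np.degrees(r.x[2]).round(2),r.fun.round(1));return r.x
E
python3 - <<'E'
from h import *
w1,w2=L('w1.pkl'),L('w2.pkl')
S=fit(w2,[[-.065,.12,.012],[.065,.12,.012],[-.065,-.12,.012]],[[283.3,128.3],[379.7,148],[256.3,295.7]],[.63,-.2,-.1])
R=fit(w1,[[-.0665,.065,.051],[.0665,.065,.051],[.0665,-.065,.051],[-.0665,-.065,.051]],[[309.3,117],[420.3,113.3],[416.3,221.7],[313.7,224.3]],[.64,.17,0])
B=fit(w1,[[-.035,.035,.03],[.035,.035,.03],[.035,-.035,.03],[-.035,-.035,.03]],[[221.3,271],[270,275],[268.3,319],[221,316]],[.5,.02,0])
print('disc',proj(w1,tf(B,[[0,0,.044],[0,0,.074]])),proj(w2,tf(B,[[0,0,.044],[0,0,.074]])))
a=np.radians(65);u=np.array([-np.cos(a),np.sin(a)]);n=np.array([np.sin(a),np.cos(a)])
def plate(off,yc,hw,px,x0):
    def P(q):
        y,o,dy=q;F=[]
        for t,s in ((.006,1),(.006,-1),(0,1),(0,-1)):
            b=np.array([.035,.030])+u*.11+n*(t+o);F.append([b[0],y+s*hw,b[1]])
        return tf(S,F)
    r=least_squares(lambda q:(proj(w2,P(q))-px)[:len(px)].ravel(),[yc,off,0])
    print(r.x.round(4),r.fun.round(1));f=P(r.x);print('top centre',f.mean(0).round(4));
    b=np.array([.035,.03])+n*(.003+r.x[1]); print('foot',tf(S,[[b[0],r.x[0],b[1]]]).round(4))
plate(0,.06,.045,[[326,159.7],[309.7,245.7],[320.3,159],[304.7,244.7]],0)
plate(0,-.06,.03,[[302.3,278.3],[298,327],[298.3,276.7],[291.5,325.5]],0)
for s in(-.044,.044):print('slot',tf(R,[[s,0,.014]]).round(4))
E
```

```text
[ 0.6218 -0.2093 -0.1893] -10.85 [-0.6 -0.2  0.9 -0.1 -0.3  0.5]
[0.6527 0.1917 0.0382] 2.19 [-0.9  0.   1.4 -0.3  0.6 -0.2 -1.2  0.7]
[ 0.4932  0.0164 -0.0731] -4.19 [-0.8 -0.2  0.9 -0.6  0.6  0.7 -0.7  0.3]
disc [[243.13789606 299.98955697]
 [238.33922757 310.0279047 ]] [[200.18947879  37.10762783]
 [190.68284143  28.17759289]]
[ 0.0504 -0.      0.    ] [ 0.2 -0.1 -0.4  0.7  0.4 -0.6 -0.4  0. ]
top centre [ 0.6227 -0.1581  0.131 ]
foot [[ 0.6683 -0.1669  0.0313]]
[-0.0602  0.0018  0.    ] [ 2.4 -0.1 -3.   0.5  1.5 -0.3 -1.1 -0. ]
top centre [ 0.6035 -0.2671  0.1317]
foot [[ 0.6491 -0.2758  0.032 ]]
slot [[0.6087 0.19   0.014 ]]
slot [[0.6966 0.1934 0.014 ]]
```

The fit agrees to under 1 px for the wide plate, and the dimmer choice is confirmed: the large grey box, with its bar heading about −65°. I'm going to the wide plate.

Request:
{"api": "send_rows", "payload": {"gripper": [0.8,0.8,0.8,0.8,0.8], "linear": [[0.5,0.2,5],[0.94,0.37,11],[0.94,0.37,16],[0.94,0.37,17],[0.94,0.37,17]], "roll": [5,10.9,10.9,10.9,10.9], "grip_force": 30}}

```text
time_s: 4.85
position: [0.6293, -0.1606, 0.1621]
orientation: [[0.189, 0.982, 0.001], [0.982, -0.189, -0.0], [0.0, 0.001, -1.0]]
wrist_force: [-0.3, -0.1, 0.5]
opening: 0.0684
finger_force: 0.0
```

Run:
```python
from h import *
from plant import state
s=state();p=np.array(s['position']);O=np.array(s['orientation'])
print(p.round(4),O.round(3)); print('tool shift cm',(O.T@(np.array([.6289,-.1593,.098])-p)*100).round(2))
```

```text
[ 0.6293 -0.1606  0.1621] [[ 0.189  0.982  0.001]
 [ 0.982 -0.189 -0.   ]
 [ 0.     0.001 -1.   ]]
tool shift cm [ 0.12 -0.06  6.41]
```

Request:
{"api": "send_rows", "payload": {"gripper": [0.8,0.8,0.8,0.8,0.8], "linear": [[0.1,0,2],[0.1,0,4],[0.1,0,6],[0.1,0,6.4],[0.1,0,6.4]], "roll": [0,0,0,0,0]}}

```text
time_s: 5.48
position: [0.63, -0.1599, 0.0991]
orientation: [[0.189, 0.982, 0.003], [0.982, -0.189, -0.001], [-0.0, 0.003, -1.0]]
wrist_force: [0.4, -0.4, -0.4]
opening: 0.0682
finger_force: 0.0
```

Request:
{"api": "send_rows", "payload": {"gripper": [0.5,0.3,0.2,0.1,0.05], "linear": [[0,0,0],[0,0,0],[0,0,0],[0,0,0],[0,0,0]], "roll": [0,0,0,0,0]}}

```text
time_s: 6.1
position: [0.6329, -0.1604, 0.1001]
orientation: [[0.189, 0.982, 0.009], [0.982, -0.189, -0.002], [-0.0, 0.009, -1.0]]
wrist_force: [5.3, -1.1, 7.6]
opening: 0.0171
finger_force: 26.8
```

Run:
```python
from plant import *
import cv2,pickle
d=camera('wrist');s=state();print(s['position'],s['opening'],s['finger_force'],s['wrist_force'])
d2=camera('side')
cv2.imwrite('pics/g1.png',cv2.hconcat([d['color'][180:480,200:500],cv2.resize(d2['color'][220:350,320:450],(300,300))]))
```

```text
[ 0.63287634 -0.16041449  0.1000814 ] 0.017027996313435968 26.80104203056544 [ 4.2713853  -1.01547732  8.31109646]
```

View pics/g1.png

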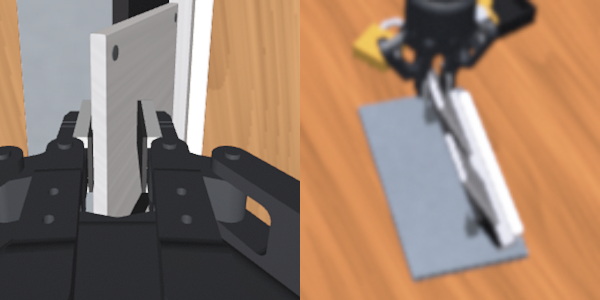

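The grasp worked: both pads are on the tilted plate, opening 17 mm. Next I swing it upright about its foot, then check that the pads align.

Request:
{"api": "send_rows", "payload": {"gripper": [0,0,0,0,0], "linear": [[0,0.8,-0.4],[0,1.6,-0.7],[0,2.4,-0.9],[0,3.2,-1.1],[0,3.8,-1.2]], "roll": [0,0,0,0,0]}}

```text
time_s: 6.82
position: [0.6669, -0.1669, 0.1096]
orientation: [[0.189, 0.982, 0.001], [0.982, -0.189, -0.0], [0.0, 0.001, -1.0]]
wrist_force: [0.1, 0.5, -2.1]
opening: 0.0053
finger_force: 29.5
```

Request:
{"api": "send_rows", "payload": {"gripper": [0,0,0,0,0], "linear": [[0,0,-1],[0,0,-3],[0,0,-5],[0,0,-8],[0,0,-8]], "roll": [0,0,0,0,0]}}

```text
time_s: 7.45
position: [0.6669, -0.167, 0.1922]
orientation: [[0.189, 0.982, 0.004], [0.982, -0.189, -0.001], [-0.0, 0.004, -1.0]]
wrist_force: [0.1, -0.1, -1.6]
opening: 0.0054
finger_force: 29.6
```

Run:
```python
from plant import *
import cv2,pickle
d=camera('wrist');s=state();print(s['position'],s['opening'],s['finger_force'],s['wrist_force'])
d2=camera('side');d3=camera('scene')
pickle.dump(d,open('g2.pkl','wb'))
cv2.imwrite('pics/g2.png',cv2.hconcat([d['color'][180:480,200:500],cv2.resize(d2['color'][190:320,340:470],(300,300))]))
```

```text
[ 0.66609151 -0.16683915  0.1903013 ] 0.005481628418776917 29.568900167942047 [-0.28538328  0.11625358 -1.266143  ]
```

View pics/g2.png

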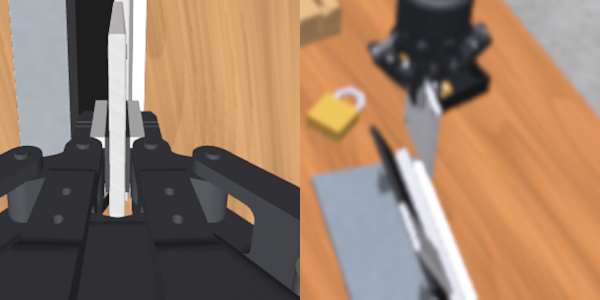

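The plate is in the hand, flat between the pads (opening 5.4 mm) and vertical. I'll work out its height in the hand from the +x end's corners, top at about (317,217) and bottom at about (316,182), and find the way to the rack.

Run:
```python
from h import *
from plant import state
import cv2
d=L('g2.pkl');s=state();p=np.array([.66609,-.16684,.1903]);O=np.array(s['orientation'])
g=cv2.cvtColor(d['color'],cv2.COLOR_BGR2GRAY)
for r in range(172,236,3): print(r,g[r,296:340:2])
def f(q): # q: x end, ztop(tool), ycentre
    P=np.array([[q[0],q[2],q[1]],[q[0],q[2],q[1]+.11]]);return (proj(d,P@O.T+p)-[[317,217.5],[316,182.5]]).ravel()
r=least_squares(f,[.045,-.03,0]);print(r.x,r.fun)
```

```text
172 [ 29  31  30  32  30  30  30  31  27 167 230 231 230 229 231 234 223 154
 155 247 255 255]
175 [ 31  31  30  31  29  30  31  30  29 166 230 231 230 229 231 234 223 155
 154 251 255 255]
178 [ 31  31  30  29  31  30  31  29  29 167 230 231 230 229 231 233 223 156
 154 251 255 255]
181 [ 30  31  29  30  29  31  31  31  25 162 211 213 212 223 230 233 224 155
 153 255 255 255]
184 [ 31  31  31  31  32  29  31  30  38 187 178 176 176 174 233 233 224 155
 153 255 255 255]
187 [ 30  31  29  28  29  33  31  30 118 181 179 176 176 149 234 233 224 155
 152 255 255 255]
190 [ 30  30  31  30  30  31  30  28 160 179 179 177 177 159 224 233 224 155
 152 255 255 255]
193 [ 29  31  32  30  30  30  29  24 167 179 179 178 177 165 218 233 225 156
 152 255 255 255]
196 [ 31  32  31  32  29  29  29  31 187 179 180 178 178 170 210 233 216 156
 152 255 255 255]
199 [ 31  30  29  32  30  31  29  97 184 180 181 179 179 173 187 234 216 157
 149 255 255 255]
202 [ 32  30  32  29  31  30  27 156 181 179 180 179 179 177 170 235 216 156
 151 255 255 255]
205 [ 30  30  30  32  30  30  25 158 180 179 180 179 17
[... 377 characters left out ...]
 232 234 225 212 218 156
 160 255 255 255]
220 [ 30  30  30  31  31  27 191 229 228 229 229 229 230 231 224 211 211 159
 163 255 255 255]
223 [ 31  31  30  31  30  26 190 230 228 228 228 229 229 230 222 201 212 158
 165 255 255 255]
226 [ 31  30  33  30  31  24 195 232 230 229 228 228 228 229 221 154 213 157
 167 255 255 255]
229 [ 31  31  30  30  30  26 192 233 233 231 231 230 229 229 220 152 213 157
 169 255 255 255]
232 [ 31  29  29  30  31  27 189 231 231 232 232 231 231 230 221 149 214 156
 170 255 255 255]
235 [ 31  31  32  30  31  22 189 231 229 230 230 231 232 232 223 143 213 157
 183 255 255 255]
[ 0.04437723 -0.03712644  0.0002456 ] [ 0.06435038 -0.00219032 -0.12674151  0.00431396]
```

```bash
cat > go.py <<'E'
import sys
from h import *
from plant import state
def shift(x,y,z,yaw):
    s=state();p=np.array(s['position']);O=np.array(s['orientation'])
    cur=np.degrees(np.arctan2(O[1,1],O[0,1]))
    print(p.round(4),'tool shift cm',(O.T@(np.array([x,y,z])-p)*100).round(2),'roll',round((cur-yaw+90)%180-90,2),'open',round(s['opening'],4),'F',np.round(s['wrist_force'],1))
if len(sys.argv)>4: shift(*map(float,sys.argv[1:5]))
E
python3 - <<'E'
from h import *
from plant import state
d=L('g2.pkl');s=state();p=np.array([.66609,-.16684,.1903]);O=np.array(s['orientation'])
for b in (181,182.5):
  for hx in (0,):
    f=lambda q:(proj(d,np.array([[q[0],q[2],q[1]],[q[0],q[2],q[1]+.11]])@O.T+p)-[[316,213],[316,b]]).ravel()
    print(least_squares(f,[.045,-.03,0]).x)
E
python3 go.py .6966 .1934 .235 2.19
```

```text
[ 4.47624800e-02 -3.14634707e-02  1.58781056e-05]
[ 4.27162835e-02 -2.07636412e-02  6.00437077e-05]
[ 0.6652 -0.1667  0.1883] tool shift cm [35.95 -3.74 -4.66] roll -13.09 open 0.0056 F [ 0.6 -0.6 -2.2]
```

Request:
{"api": "send_rows", "payload": {"gripper": [0,0,0,0,0], "linear": [[2,0,-2],[6,-0.5,-4.5],[12,-1.2,-4.7],[18,-1.9,-4.7],[24,-2.5,-4.7]], "roll": [0,-2,-5,-8,-11], "grip_force": 50}}

```text
time_s: 8.22
position: [0.6862, 0.0752, 0.2349]
orientation: [[-0.003, 1.0, -0.002], [1.0, 0.003, -0.0], [-0.0, -0.002, -1.0]]
wrist_force: [0.2, 0.2, -0.5]
opening: 0.005
finger_force: 54.3
```

```bash
python3 go.py .6966 .1934 .235 2.19
```

```text
[0.6862 0.0752 0.2349] tool shift cm [11.82  1.08 -0.02] roll -2.0 open 0.005 F [ 0.2  0.2 -0.5]
```

Request:
{"api": "send_rows", "payload": {"gripper": [0,0,0,0,0], "linear": [[4,0.4,0],[8,0.8,0],[11,1,0],[11.8,1.1,0],[11.8,1.1,0]], "roll": [-1,-2,-2,-2,-2]}}

```text
time_s: 8.85
position: [0.6976, 0.1908, 0.2352]
orientation: [[-0.037, 0.999, -0.001], [0.999, 0.037, -0.001], [-0.001, -0.002, -1.0]]
wrist_force: [0.4, -1.0, -0.9]
opening: 0.0052
finger_force: 54.3
```

Run:
```python
from go import *
from plant import *
import cv2,pickle
d=camera('wrist');pickle.dump(d,open('w3.pkl','wb'))
shift(.6966,.1934,.135,2.19)
R=[.6527,.1917,.0382]
im=cv2.resize(d['color'],None,fx=1,fy=1)
for q in ([[-.0665,.065,.051],[.0665,.065,.051],[.0665,-.065,.051],[-.0665,-.065,.051]],[[.0395,.049,.051],[.0485,.049,.051],[.0485,-.049,.051],[.0395,-.049,.051]]):
    cv2.polylines(im,[proj(d,tf(R,q)).round().astype(int)],True,(0,0,255),1)
sc=camera('scene');si=camera('side')
o=np.zeros((600,800,3),np.uint8)
o[:480,:400]=cv2.resize(im[100:340,190:390],(400,480)); o[:280,400:]=cv2.resize(sc['color'][260:372,270:430],(400,280));o[290:570,400:]=cv2.resize(si['color'][120:232,270:430],(400,280))
cv2.imwrite('pics/g3.png',o)
```

```text
[0.6979 0.1896 0.2356] tool shift cm [ 0.4  -0.11 10.06] roll -0.17 open 0.0051 F [-0.2 -0.7 -2.2]
```

View pics/g3.png

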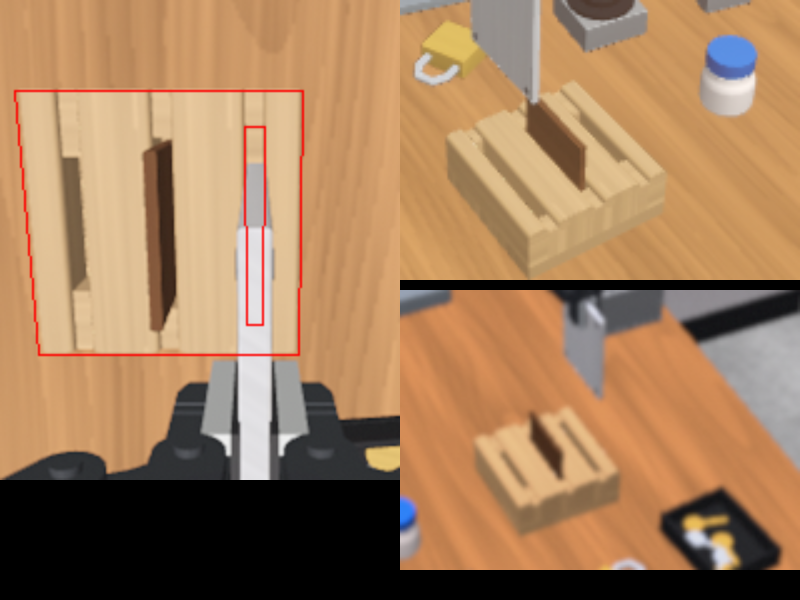

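The overlay of the fitted rack matches the picture: the rack outline lies on its edges and the long-slot box lies on the groove at composite (255,225), with the plate above it. Going down to just above the mouth.

Request:
{"api": "send_rows", "payload": {"gripper": [0,0,0,0,0], "linear": [[0.3,-0.1,2],[0.4,-0.1,5],[0.4,-0.1,8],[0.4,-0.1,8.8],[0.4,-0.1,8.8]], "roll": [0,0,0,0,0]}}

```text
time_s: 9.62
position: [0.697, 0.1946, 0.1485]
orientation: [[-0.035, 0.999, -0.0], [0.999, 0.035, -0.0], [-0.0, -0.0, -1.0]]
wrist_force: [-0.2, -0.1, -1.8]
opening: 0.0054
finger_force: 54.2
```

```bash
python3 go.py .6966 .1934 .093 2.19
```

```text
[0.697  0.1946 0.1485] tool shift cm [-0.11 -0.04  5.55] roll -0.16 open 0.0054 F [-0.2 -0.1 -1.8]
```

Request:
{"api": "send_rows", "payload": {"gripper": [0,0,0,0,0], "linear": [[-0.1,0,0.7],[-0.1,0,1.4],[-0.1,0,2.0],[-0.1,0,2.5],[-0.1,0,3.0]], "roll": [0,0,0,0,0]}}

```text
time_s: 10.25
position: [0.6967, 0.1946, 0.1179]
orientation: [[-0.037, 0.999, -0.0], [0.999, 0.037, -0.0], [0.0, -0.0, -1.0]]
wrist_force: [-0.4, -0.8, -2.0]
opening: 0.0052
finger_force: 54.3
```

```bash
python3 go.py .6966 .1934 .093 2.19
```

```text
[0.6967 0.1946 0.1179] tool shift cm [-0.12 -0.01  2.49] roll -0.09 open 0.0052 F [-0.4 -0.8 -2. ]
```

In the slot with no contact force. Continuing gently.

Request:
{"api": "send_rows", "payload": {"gripper": [0,0,0,0,0], "linear": [[-0.1,0,0.4],[-0.1,0,0.8],[-0.1,0,1.2],[-0.1,0,1.6],[-0.1,0,1.9]], "roll": [0,0,0,0,0]}}

```text
time_s: 10.88
position: [0.6967, 0.1936, 0.099]
orientation: [[-0.037, 0.999, -0.0], [0.999, 0.037, -0.0], [-0.0, -0.0, -1.0]]
wrist_force: [-0.0, 0.8, -2.0]
opening: 0.0052
finger_force: 54.3
```

Request:
{"api": "send_rows", "payload": {"gripper": [0,0,0,0,0], "linear": [[0,0,0.15],[0,0,0.3],[0,0,0.4],[0,0,0.5],[0,0,0.6]], "roll": [0,0,0,0,0]}}

```text
time_s: 11.5
position: [0.6968, 0.1936, 0.0933]
orientation: [[-0.037, 0.999, 0.0], [0.999, 0.037, 0.0], [0.0, 0.0, -1.0]]
wrist_force: [0.8, -1.1, -1.8]
opening: 0.0054
finger_force: 54.3
```

Request:
{"api": "send_rows", "payload": {"gripper": [0,0,0,0,0], "linear": [[0,0,0.1],[0,0,0.2],[0,0,0.25],[0,0,0.3],[0,0,0.35]], "roll": [0,0,0,0,0]}}

```text
time_s: 12.12
position: [0.6971, 0.1935, 0.0911]
orientation: [[-0.036, 0.999, 0.001], [0.999, 0.036, 0.0], [0.0, 0.001, -1.0]]
wrist_force: [-3.3, -0.3, 10.2]
opening: 0.0053
finger_force: 56.0
```

Floor contact (12 N) at TCP z = 0.091, as expected for a seated plate. Releasing with only a small opening.

Request:
{"api": "send_rows", "payload": {"gripper": [0.08,0.15,0.25,0.3,0.3], "linear": [[0,0,-0.1],[0,0,-0.1],[0,0,-0.1],[0,0,-0.1],[0,0,-0.1]], "roll": [0,0,0,0,0]}}

```text
time_s: 12.75
position: [0.6967, 0.1935, 0.0907]
orientation: [[-0.037, 0.999, -0.0], [0.999, 0.037, -0.0], [-0.0, -0.0, -1.0]]
wrist_force: [0.8, -0.1, 0.9]
opening: 0.0256
finger_force: 0.0
```

Request:
{"api": "send_rows", "payload": {"gripper": [0.3,0.3,0.3,0.3,0.4], "linear": [[0,0,-1],[0,0,-3],[0,0,-7],[0,0,-12],[-3,0,-17]], "roll": [0,0,0,0,0]}}

```text
time_s: 13.38
position: [0.697, 0.1669, 0.2631]
orientation: [[-0.042, 0.999, 0.0], [0.999, 0.042, 0.003], [0.003, 0.0, -1.0]]
wrist_force: [1.3, -0.7, 0.9]
opening: 0.0338
finger_force: 0.0
```

Run:
```python
from go import *
from plant import *
import cv2,pickle
d=camera('wrist');pickle.dump(d,open('w4.pkl','wb'))
R=[.6527,.1917,.0382]
P=[[x,y,.124] for x in(.041,.047) for y in(.045,-.045)]
q=proj(d,tf(R,P));print('expected top corners',q.round(1))
for c in('scene','side'):
    camera(c)
    for n in('wide_plate','narrow_plate'):
        for r in find_in(n,c)[:3]: print(c,n,np.round(r['centre'],3),round(r['p'],2))
print('long',tf(R,[[.044,0,.069]]))
s=state();print(s['position'])
```

```text
expected top corners [[314.9 140.3]
 [314.8 248.9]
 [322.5 140.4]
 [321.7 248.9]]
scene wide_plate [0.696 0.204 0.088] 0.69
scene narrow_plate [ 0.619 -0.265  0.086] 0.71
side wide_plate [0.695 0.194 0.093] 0.84
side wide_plate [0.536 0.504 0.02 ] 0.32
side narrow_plate [ 0.613 -0.279  0.101] 0.72
long [[0.6966679  0.19338039 0.069     ]]
[0.69704462 0.16424418 0.25947862]
```

Run:
```python
from go import *
import cv2
d=L('w4.pkl');g=cv2.cvtColor(d['color'],cv2.COLOR_BGR2GRAY)
for r in (150,190,230): print(r,g[r,306:332])
print('col',[(r,int(g[r,318])) for r in range(128,152,2)],[(r,int(g[r,318])) for r in range(236,262,2)])
S=[.6218,-.2093,-.1893]
t=tf(S,[[-.0025,-.0602,0]])[0];print(t)
shift(t[0],t[1],.26,-10.85)
```

```text
150 [197 199 200 198 198 196 181 141 135 213 232 225 225 226 227 229 194 164
 191 197 197 198 199 200 202 201]
190 [198 198 199 199 198 196 181 140 139 216 232 225 226 227 227 230 194 166
 194 198 198 198 199 200 201 201]
230 [196 195 197 199 198 197 182 146 126 202 228 226 228 230 234 215 179 183
 196 198 199 198 197 196 196 197]
col [(128, 202), (130, 198), (132, 195), (134, 196), (136, 201), (138, 152), (140, 207), (142, 226), (144, 224), (146, 226), (148, 228), (150, 225)] [(236, 227), (238, 228), (240, 228), (242, 226), (244, 226), (246, 221), (248, 196), (250, 158), (252, 159), (254, 159), (256, 159), (258, 158), (260, 157)]
[ 0.60801674 -0.26795417  0.        ]
[0.697  0.1642 0.2595] tool shift cm [-4.285e+01 -1.052e+01 -3.000e-02] roll 13.01 open 0.0341 F [-0.   0.4  0.1]
```

The wide plate's top edges sit at cols 315–322, rows 140–248, within 1 px of the fully seated prediction. Now the narrow plate.

Request:
{"api": "send_rows", "payload": {"gripper": [0.5,0.6,0.8,0.8,0.8], "linear": [[-5,-1.2,0],[-10,-2.5,0],[-16,-4,0],[-22,-5.5,0],[-28,-7,0]], "roll": [2,4,6,8,10], "grip_force": 30}}

```text
time_s: 14.35
position: [0.6372, -0.1197, 0.2595]
orientation: [[0.137, 0.991, -0.002], [0.991, -0.137, 0.001], [0.0, -0.002, -1.0]]
wrist_force: [0.5, -0.7, -0.5]
opening: 0.0684
finger_force: 0.0
```

Request:
{"api": "send_rows", "payload": {"gripper": [0.8,0.8,0.8,0.8,0.8], "linear": [[-4,-0.5,0],[-9,-0.5,1],[-12,-0.5,3],[-12,-0.5,3],[-12,-0.5,3]], "roll": [1.5,3,3,3,3]}}

```text
time_s: 14.98
position: [0.617, -0.2353, 0.23]
orientation: [[0.188, 0.982, -0.001], [0.982, -0.188, 0.002], [0.002, -0.001, -1.0]]
wrist_force: [0.2, -0.6, 0.6]
opening: 0.0686
finger_force: 0.0
```

Run:
```python
from go import *
from plant import *
import cv2,pickle
d=camera('wrist');pickle.dump(d,open('w5.pkl','wb'))
shift(.608,-.268,.098,-10.85)
S=[.6218,-.2093,-.1893]
a=np.radians(65);u=np.array([-np.cos(a),np.sin(a)]);n=np.array([np.sin(a),np.cos(a)])
im=d['color'].copy()
F=[]
for t,s in((.006,1),(.006,-1),(0,-1),(0,1)):
    b=np.array([.035,.03])+u*.11+n*t;F.append([b[0],-.0602+s*.03,b[1]])
q=proj(d,tf(S,F));print(q.round(1))
w=cv2.resize(im[100:350,190:440],None,fx=2.2,fy=2.2)
cv2.polylines(w,[((q-[190,100])*2.2).round().astype(int)],True,(0,0,255),1)
cv2.imwrite('pics/n1.png',w)
```

```text
[ 0.6174 -0.2349  0.2306] tool shift cm [-3.45 -0.3  13.25] roll 0.09 open 0.068 F [-0.  -0.9  0. ]
[[309.2 245.5]
 [309.7 319.3]
 [302.9 317.7]
 [302.  244.6]]
```

View pics/n1.png

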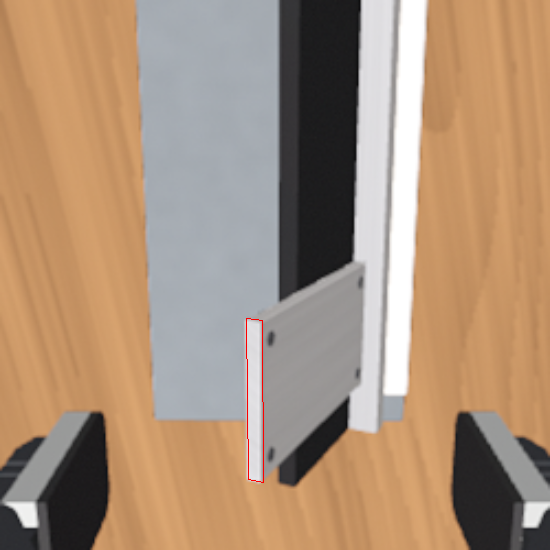

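The overlay is exactly on the narrow plate's top edge at crop (255,400). Same grasp as before.

Request:
{"api": "send_rows", "payload": {"gripper": [0.8,0.8,0.8,0.8,0.8], "linear": [[-2,-0.2,3],[-3.4,-0.3,7],[-3.4,-0.3,10.5],[-3.4,-0.3,12.5],[-3.4,-0.3,13.2]], "roll": [0,0,0,0,0]}}

```text
time_s: 15.65
position: [0.6076, -0.2678, 0.0979]
orientation: [[0.187, 0.982, -0.001], [0.982, -0.187, 0.001], [0.001, -0.001, -1.0]]
wrist_force: [-0.3, -0.1, 1.4]
opening: 0.0681
finger_force: 0.0
```

Request:
{"api": "send_rows", "payload": {"gripper": [0.8,0.5,0.2,0.1,0.05], "linear": [[0,0,0],[0,0,0],[0,0,0],[0,0,0],[0,0,0]], "roll": [0,0,0,0,0]}}

```text
time_s: 16.27
position: [0.6108, -0.2706, 0.1013]
orientation: [[0.189, 0.982, 0.008], [0.982, -0.189, -0.002], [-0.001, 0.008, -1.0]]
wrist_force: [4.0, -0.9, 6.9]
opening: 0.0174
finger_force: 25.9
```

Request:
{"api": "send_rows", "payload": {"gripper": [0,0,0,0,0], "linear": [[0,0.8,-0.4],[0,1.6,-0.7],[0,2.4,-0.9],[0,3.2,-1.1],[0,3.8,-1.2]], "roll": [0,0,0,0,0]}}

```text
time_s: 16.9
position: [0.6455, -0.2771, 0.1113]
orientation: [[0.189, 0.982, 0.001], [0.982, -0.189, -0.0], [-0.0, 0.001, -1.0]]
wrist_force: [0.0, -0.0, -0.8]
opening: 0.006
finger_force: 29.4
```

Request:
{"api": "send_rows", "payload": {"gripper": [0,0,0,0,0], "linear": [[0,0,-1],[0,0,-3],[0,0,-7],[0,0,-12],[0,0,-12]], "roll": [0,0,0,0,0], "grip_force": 50}}

```text
time_s: 17.52
position: [0.646, -0.2778, 0.2362]
orientation: [[0.19, 0.982, 0.007], [0.982, -0.19, -0.003], [-0.002, 0.008, -1.0]]
wrist_force: [-0.2, -0.1, -1.6]
opening: 0.0049
finger_force: 53.9
```

Run:
```python
from go import *
from plant import *
import cv2,pickle
s=state();d=camera('wrist');pickle.dump(d,open('g5.pkl','wb'))
p=np.array(s['position']);O=np.array(s['orientation'])
print('pred if top=-31mm',proj(d,np.array([[.03,0,-.031],[.03,0,.079],[-.03,0,-.031]])@O.T+p).round(1))
g=cv2.cvtColor(d['color'],cv2.COLOR_BGR2GRAY)
for r in range(205,280,4): print(r,g[r,300:336:2])
shift(.6087,.19,.235,2.19)
```

```text
pred if top=-31mm [[318.3 256. ]
 [317.6 204. ]
 [318.2 402.1]]
205 [ 30  31  31  31  32  31  19 182 174 173 171 171 234 179 155 248 255 255]
209 [ 30  29  30  32  30  33  42 181 174 173 172 159 235 180 154 251 255 255]
213 [ 31  32  30  31  29  31 118 179 175 174 173 150 226 179 154 253 255 255]
217 [ 32  31  31  31  31  29 157 176 174 173 174 156 226 180 154 254 255 255]
221 [ 31  31  32  32  31  24 160 176 176 174 173 160 219 180 154 255 255 255]
225 [ 31  31  31  32  32  22 177 176 176 175 174 164 213 180 153 255 255 255]
229 [ 31  31  31  31  31  43 185 176 176 175 175 166 209 174 152 255 255 255]
233 [ 29  32  32  31  30 113 180 176 176 175 174 169 190 169 152 255 255 255]
237 [ 30  30  32  31  29 156 177 176 176 175 174 172 172 170 151 255 255 255]
241 [ 32  31  30  31  26 161 176 176 177 175 174 173 156 171 151 255 255 255]
245 [ 30  31  32  31  22 176 176 175 176 175 174 175 143 172 155 210 218 218]
249 [ 31  31  31  32  44 184 175 175 177 175 174 174 149 152 161 179 179 178]
253 [ 32  32  30  29 111 240 231 231 232 232 232 232 226 146 161 178 177 175]
257 [ 31  32  32  28 114 238 232 232 229 228 228 230 223 149 160 178 177 178]
261 [ 32  32  30  28 131 235 229 230 231 233 232 231 221 140 172 169 176 180]
265 [ 32  31  24 122 148 236 229 229 229 229 230 232 225 134 176 169 168 179]
269 [107 160 163 164 143 237 231 230 229 229 229 230 221 145 177 171 167 176]
273 [163 159 163 164 149 230 227 230 231 231 230 231 221 146 180 174 170 169]
277 [165 161 154 164 160 233 228 226 226 227 229 232 221 159 179 178 172 170]
[ 0.6449 -0.2773  0.2333] tool shift cm [ 45.2  -12.4   -0.25] roll -13.11 open 0.0051 F [ 0.6  0.9 -1.5]
```

Request:
{"api": "send_rows", "payload": {"gripper": [0,0,0,0,0], "linear": [[4,-1,0],[10,-2.7,0],[16,-4.4,0],[22,-6,0],[28,-7.7,0]], "roll": [-1,-3,-6,-9,-12]}}

```text
time_s: 18.2
position: [0.6203, 0.0141, 0.2294]
orientation: [[-0.021, 1.0, -0.003], [1.0, 0.021, -0.0], [-0.0, -0.003, -1.0]]
wrist_force: [-0.2, 0.2, -0.7]
opening: 0.0053
finger_force: 53.7
```

```bash
python3 go.py .6087 .1885 .235 2.19
```

```text
[0.6203 0.0141 0.2294] tool shift cm [17.46 -0.8  -0.57] roll -1.01 open 0.0053 F [-0.2  0.2 -0.7]
```

Request:
{"api": "send_rows", "payload": {"gripper": [0,0,0,0,0], "linear": [[5,-0.2,-0.3],[10,-0.5,-0.3],[15,-0.8,-0.3],[17.4,-0.8,-0.3],[17.4,-0.8,-0.3]], "roll": [-0.5,-1,-1,-1,-1]}}

```text
time_s: 18.82
position: [0.6095, 0.1881, 0.2326]
orientation: [[-0.04, 0.999, -0.002], [0.999, 0.04, -0.0], [-0.0, -0.002, -1.0]]
wrist_force: [-0.2, -0.7, -0.6]
opening: 0.0047
finger_force: 53.6
```

Run:
```python
from go import *
from plant import *
import cv2,pickle
s=state();d=camera('wrist');pickle.dump(d,open('g6.pkl','wb'))
p=np.array(s['position']);O=np.array(s['orientation'])
print('pred',proj(d,np.array([[.03,0,-.031],[.03,0,.079],[-.03,0,-.031]])@O.T+p).round(1))
g=cv2.cvtColor(d['color'],cv2.COLOR_BGR2GRAY)
for r in range(186,260,3): print(r,g[r,300:336:2])
R=[.6527,.1917,.0382]
print('slot px',proj(d,tf(R,[[-.0485,.034,.051],[-.0395,.034,.051],[-.0485,.034,.014],[-.0395,.034,.014]])).round(1))
shift(.6087,.1885,.093,2.19)
```

```text
pred [[318.7 256.2]
 [317.8 204.1]
 [318.6 402.3]]
186 [201 202 202 200 199 192 126 193 191 191 193 164 196 198 199 200 205 202]
189 [201 202 202 200 198 192 126 196 190 182 184 157 196 198 198 200 205 202]
192 [201 202 202 201 199 193 125 204 200 201 203 162 196 198 199 200 205 202]
195 [201 202 202 201 199 192 125 201 198 198 200 163 197 199 199 200 205 201]
198 [201 202 202 201 199 192 126 196 193 194 196 162 197 199 199 200 205 201]
201 [201 202 202 201 199 192 126 203 198 198 201 165 196 199 199 200 205 201]
204 [201 202 202 201 198 193 128 177 173 172 171 150 198 199 198 200 204 200]
207 [201 202 202 201 198 193 130 179 174 173 172 153 198 199 198 200 204 200]
210 [200 202 202 201 198 193 134 177 174 173 173 154 199 199 198 200 204 200]
213 [200 202 202 201 198 193 152 176 175 173 173 156 190 199 198 200 203 200]
216 [200 201 201 200 199 193 167 175 174 174 173 160 189 199 197 200 203 200]
219 [200 201 201 200 199 194 164 175 175 174 173 161 183 199 198 200 203 200]
222 [200 201 201 200 199 193 166 176 175 174 173 163 185 199 197 199 202 199]
225 [199 200 200 200 199 194 171 17
[... 368 characters left out ...]
199 199 200 180 174 175 175 175 175 173 148 201 196 200 201 197]
243 [199 199 199 199 200 167 174 175 176 175 174 174 142 201 196 200 200 197]
246 [199 199 198 199 200 168 175 176 176 175 175 174 147 197 196 199 199 197]
249 [199 198 198 199 192 174 175 175 176 175 173 174 152 189 196 199 199 197]
252 [199 198 198 198 184 210 213 214 215 214 214 214 199 185 195 199 199 196]
255 [199 198 198 198 184 232 225 223 222 223 223 224 218 179 195 199 199 196]
258 [199 198 198 198 178 229 226 227 226 223 222 223 219 173 196 199 198 196]
slot px [[312.5 180.1]
 [322.  180.1]
 [313.  176.7]
 [321.6 176.7]]
[0.6102 0.1857 0.2328] tool shift cm [ 0.31 -0.11 13.98] roll -0.06 open 0.0053 F [ 0.5 -0.3 -1. ]
```

Request:
{"api": "send_rows", "payload": {"gripper": [0,0,0,0,0], "linear": [[0.3,-0.1,2],[0.3,-0.1,4.5],[0.3,-0.1,7],[0.3,-0.1,8],[0.3,-0.1,8]], "roll": [0,0,0,0,0]}}

```text
time_s: 19.5
position: [0.6096, 0.1876, 0.1533]
orientation: [[-0.035, 0.999, -0.001], [0.999, 0.035, -0.001], [-0.001, -0.001, -1.0]]
wrist_force: [0.1, -0.1, -0.5]
opening: 0.0054
finger_force: 53.6
```

```bash
python3 go.py .6087 .1892 .093 2.19
```

```text
[0.6096 0.1876 0.1533] tool shift cm [ 0.17 -0.08  6.03] roll -0.2 open 0.0054 F [ 0.1 -0.1 -0.5]
```

Request:
{"api": "send_rows", "payload": {"gripper": [0,0,0,0,0], "linear": [[0.15,-0.1,0.6],[0.15,-0.1,1.2],[0.15,-0.1,1.8],[0.15,-0.1,2.3],[0.15,-0.1,2.8]], "roll": [0,0,0,0,0]}}

```text
time_s: 20.12
position: [0.6085, 0.1908, 0.1254]
orientation: [[-0.037, 0.999, -0.0], [0.999, 0.037, -0.0], [-0.0, -0.0, -1.0]]
wrist_force: [-0.9, -0.7, -1.0]
opening: 0.0051
finger_force: 53.7
```

Request:
{"api": "send_rows", "payload": {"gripper": [0,0,0,0,0], "linear": [[0,0,0.3],[0,0,0.6],[0,0,0.9],[0,0,1.2],[0,0,1.5]], "roll": [0,0,0,0,0]}}

```text
time_s: 20.75
position: [0.6085, 0.1908, 0.1106]
orientation: [[-0.037, 0.999, 0.0], [0.999, 0.037, 0.0], [0.0, 0.0, -1.0]]
wrist_force: [0.0, 0.4, -0.7]
opening: 0.0048
finger_force: 53.7
```

Request:
{"api": "send_rows", "payload": {"gripper": [0,0,0,0,0], "linear": [[0,0,0.3],[0,0,0.55],[0,0,0.75],[0,0,0.9],[0,0,1.0]], "roll": [0,0,0,0,0]}}

```text
time_s: 21.38
position: [0.6085, 0.1907, 0.1007]
orientation: [[-0.037, 0.999, -0.0], [0.999, 0.037, -0.0], [-0.0, -0.0, -1.0]]
wrist_force: [-0.2, 0.3, -1.2]
opening: 0.005
finger_force: 53.7
```

Request:
{"api": "send_rows", "payload": {"gripper": [0,0,0,0,0], "linear": [[0,0,0.1],[0,0,0.2],[0,0,0.3],[0,0,0.4],[0,0,0.45]], "roll": [0,0,0,0,0]}}

```text
time_s: 22.0
position: [0.6085, 0.1907, 0.0962]
orientation: [[-0.037, 0.999, -0.0], [0.999, 0.037, -0.0], [-0.0, -0.0, -1.0]]
wrist_force: [-0.4, 0.7, -1.4]
opening: 0.0052
finger_force: 53.7
```

Request:
{"api": "send_rows", "payload": {"gripper": [0,0,0,0,0], "linear": [[0,0,0.1],[0,0,0.15],[0,0,0.2],[0,0,0.25],[0,0,0.3]], "roll": [0,0,0,0,0]}}

```text
time_s: 22.62
position: [0.6085, 0.1908, 0.0933]
orientation: [[-0.037, 0.999, -0.0], [0.999, 0.037, 0.0], [0.0, -0.0, -1.0]]
wrist_force: [-0.0, 0.1, -1.5]
opening: 0.0053
finger_force: 53.7
```

Request:
{"api": "send_rows", "payload": {"gripper": [0,0,0,0,0], "linear": [[0,0,0.1],[0,0,0.15],[0,0,0.2],[0,0,0.25],[0,0,0.3]], "roll": [0,0,0,0,0]}}

```text
time_s: 23.25
position: [0.6091, 0.1909, 0.0928]
orientation: [[-0.036, 0.999, 0.002], [0.999, 0.036, 0.0], [0.0, 0.002, -1.0]]
wrist_force: [-4.7, -3.6, 20.3]
opening: 0.0052
finger_force: 56.8
```

Floor contact at z = 0.093. Releasing.

Request:
{"api": "send_rows", "payload": {"gripper": [0,0.08,0.15,0.25,0.3], "linear": [[0,0,-0.15],[0,0,-0.2],[0,0,-0.2],[0,0,-0.2],[0,0,-0.2]], "roll": [0,0,0,0,0]}}

```text
time_s: 23.88
position: [0.6084, 0.1907, 0.092]
orientation: [[-0.037, 0.999, -0.0], [0.999, 0.037, -0.0], [-0.0, -0.0, -1.0]]
wrist_force: [-0.5, 0.0, -0.7]
opening: 0.0256
finger_force: 0.0
```

Request:
{"api": "send_rows", "payload": {"gripper": [0.3,0.3,0.3,0.3,0.4], "linear": [[0,0,-1],[0,0,-3],[0,0,-7],[0,0,-12],[-5,0,-17]], "roll": [0,0,0,0,0]}}

```text
time_s: 24.5
position: [0.6095, 0.1508, 0.2591]
orientation: [[-0.044, 0.999, 0.001], [0.999, 0.044, 0.004], [0.003, 0.001, -1.0]]
wrist_force: [1.6, -0.0, 0.4]
opening: 0.0342
finger_force: 0.0
```

Run:
```python
from go import *
from plant import *
import cv2,pickle
d=camera('wrist');pickle.dump(d,open('w6.pkl','wb'))
R=[.6527,.1917,.0382]
P=[[x,y,.124] for x in(-.047,-.041) for y in(.03,-.03)]+[[x,y,.124] for x in(.041,.047) for y in(.045,-.045)]
q=proj(d,tf(R,P));print('expected',q.round(1).tolist())
g=cv2.cvtColor(d['color'],cv2.COLOR_BGR2GRAY)
for a in(0,4):
    c=int(q[a:a+4,0].mean());r0=int(q[a,1]);r1=int(q[a+1,1]);m=(r0+r1)//2
    print(c,'row',m,g[m,c-10:c+11].tolist());print('ends',r0,g[r0-8:r0+9,c].tolist(),r1,g[r1-8:r1+9,c].tolist())
shift(.4932,.0164,.26,-65)
```

```text
expected [[314.9, 143.4], [314.7, 218.4], [322.5, 143.4], [321.9, 218.5], [428.6, 123.8], [419.0, 236.3], [436.4, 123.9], [426.1, 236.4]]
318 row 180 [202, 201, 200, 197, 177, 141, 208, 233, 227, 228, 228, 230, 231, 196, 141, 176, 197, 199, 200, 201, 200]
ends 143 [200, 201, 204, 208, 189, 204, 230, 224, 226, 228, 227, 225, 225, 225, 226, 226, 226] 218 [227, 228, 229, 231, 229, 202, 183, 204, 204, 205, 206, 204, 201, 199, 197, 199, 200]
427 row 179 [151, 151, 150, 151, 151, 149, 141, 213, 236, 228, 227, 227, 228, 231, 203, 156, 160, 160, 158, 159, 160]
ends 123 [199, 200, 199, 199, 199, 199, 200, 200, 200, 184, 150, 144, 145, 145, 145, 145, 139] 236 [151, 159, 151, 144, 152, 152, 154, 156, 156, 157, 158, 157, 158, 157, 157, 157, 157]
[0.6132 0.1402 0.2654] tool shift cm [-11.99 -12.4    0.44] roll 66.86 open 0.0342 F [ 2.7 -6.2  4.7]
```

Both plates are seated: the narrow top spans 74.5 px against 75 predicted, and is centred in its slot. Next, a look at the dimmer from above.

Request:
{"api": "send_rows", "payload": {"gripper": [0.4,0.6,0.8,0.8,0.8], "linear": [[-4,-3.5,0],[-8,-7.5,0],[-12,-11,0.4],[-13.6,-12.4,0.4],[-13.6,-12.4,0.4]], "roll": [1,2,2,2,2]}}

```text
time_s: 25.18
position: [0.4909, 0.0051, 0.2533]
orientation: [[0.001, 1.0, 0.001], [1.0, -0.001, -0.0], [-0.0, 0.001, -1.0]]
wrist_force: [-0.1, 0.6, -0.1]
opening: 0.0681
finger_force: 0.0
```

Request:
{"api": "send_rows", "payload": {"gripper": [0.8,0.8,0.8,0.8,0.8], "linear": [[0,0,0],[0,0,0],[0,0,0],[0,0,0],[0,0,0]], "roll": [0,0,0,0,0]}}

```text
time_s: 25.8
position: [0.4912, 0.0063, 0.2524]
orientation: [[-0.002, 1.0, -0.0], [1.0, 0.002, 0.0], [0.0, -0.0, -1.0]]
wrist_force: [0.1, -0.6, 1.3]
opening: 0.068
finger_force: 0.0
```

Run:
```python
from go import *
from plant import *
import cv2,pickle
d=camera('wrist');pickle.dump(d,open('w7.pkl','wb'))
shift(.4932,.0164,.26,-65)
def warp(z,S=4,x0=.43,y0=-.05,n=.13): # S px/mm, row up = +y
    K=np.array(d['K']);R=np.array(d['R']);t=np.array(d['t'])
    A=np.array([[1e-3/S,0,x0],[0,-1e-3/S,y0+n],[0,0,z],[0,0,1]])
    H=K@np.c_[R,t]@A
    return cv2.warpPerspective(d['color'],H,(int(n*1e3*S),)*2,flags=cv2.INTER_LINEAR|cv2.WARP_INVERSE_MAP)
def w(u,v,S=4,x0=.43,y0=-.05,n=.13): return np.round([x0+u/S/1e3,y0+n-v/S/1e3],4)
# box: low saturation region at z=.03
a=warp(.03);h=cv2.cvtColor(a,cv2.COLOR_BGR2HSV)
m=(h[...,1]<60).astype(np.uint8);m=cv2.morphologyEx(m,cv2.MORPH_OPEN,np.ones((9,9)))
cs,_=cv2.findContours(m,0,2)
for c in cs:
    if cv2.contourArea(c)>8000: r=cv2.minAreaRect(c);print('box',w(*r[0]),np.array(r[1])/4,r[2],cv2.contourArea(c)/16)
b=warp(.044);g=cv2.cvtColor(b,cv2.COLOR_BGR2GRAY)
m=(g<75).astype(np.uint8);m=cv2.morphologyEx(m,cv2.MORPH_OPEN,np.ones((7,7)))
cs,_=cv2.findContours(m,0,2)
for c in cs:
    if cv2.contourArea(c)>5000:
        x,r=cv2.minEnclosingCircle(c);print('dark',w(*x),r/4,cv2.contourArea(c)/16)
        e=cv2.fitEllipse(c);print('ell',w(*e[0]),np.array(e[1])/4,e[2])
t=warp(.074);gt=cv2.cvtColor(t,cv2.COLOR_BGR2GRAY)
ht=cv2.cvtColor(t,cv2.COLOR_BGR2HSV)
m=((gt>170)&(ht[...,1]<40)).astype(np.uint8);cs,_=cv2.findContours(m,0,2)
for c in cs:
    A=cv2.contourArea(c)
    if 80<A<3000: r=cv2.minAreaRect(c);print('white',w(*r[0]),np.array(r[1])/4,r[2])
gg=gt[::12,::12];x=int((.493-.43)*4e3/12);y=int((.08-.0164)*4e3/12)
print(gg[max(0,y-14):y+14,max(0,x-14):x+14])
```

```text
[0.4912 0.0062 0.2524] tool shift cm [ 1.02  0.2  -0.76] roll 65.1 open 0.0683 F [-0.  -0.2  0.1]
box [0.4928 0.0171] [69.51334381 70.6048584 ] 4.063365936279297 4811.28125
dark [0.4929 0.0179] 32.297393798828125 3175.28125
ell [0.4929 0.0178] [63.54306793 63.63072205] 69.3289794921875
white [ 0.5163 -0.0026] [12.9458952  26.00092697] 46.684688568115234
white [0.4659 0.0014] [29.55588531 14.13372612] 51.34019470214844
white [0.4895 0.0266] [16.12761688  2.68793631] 71.56504821777344
white [0.5163 0.0472] [33.43193436 16.46365356] 43.468387603759766
[[162 164 163 162 159 154 164 164 165 158 161 164 160 161 163 158 154 152
  156 164 166 168 173 168 173 163 165 164]
 [162 164 163 162 159 144 128 128 136 137 139 145 148 153 161 156 153 151
  157 163 166 167 174 168 172 162 166 163]
 [162 164 162 162 158 192 193 193 192 192 193 193 176 166 162 160 171 159
  144 143 142 137 132 131 164 162 165 164]
 [163 163 162 162 158 192 192 192 192 194 121  69  62  62  61  60  59  58
  142 195 193 193 193 192 192 157 165 164]
 [163 164 161 161 147 193 192 194 162  66  61  62  60  62  61  61  61  61
   
[... 2031 characters left out ...]
162 164 159 159 155 159 155 157 160 160 164 142 122 104  88  93 116 167
  182 185 184 188 190 176 171 163 163 162]
 [161 164 159 158 155 159 161 163 165 163 171 164 159 162 162 160 158 155
  152 157 161 160 168 163 171 163 163 162]
 [161 164 158 159 157 162 161 163 165 163 172 165 160 161 162 159 157 155
  152 158 165 165 172 166 171 163 163 162]
 [160 164 159 159 156 162 161 163 165 163 170 165 159 162 162 159 158 154
  147 158 166 166 171 166 171 162 163 161]
 [160 163 159 158 156 162 161 163 165 163 169 165 159 162 161 159 158 153
  147 158 165 166 171 167 171 163 163 161]
 [159 163 159 158 156 161 161 163 166 164 169 165 159 162 162 158 158 153
  147 158 166 166 171 167 171 162 163 162]]
```

The dimmer was measured numerically: box centre (0.493, 0.0175), yaw −4.1°, bar heading −70.5°, so the angle is about 1.16 rad. That is in range and confirms the large box, 70 mm. Gripping the bar next.

Request:
{"api": "send_rows", "payload": {"gripper": [0.6,0.6,0.6,0.6,0.6], "linear": [[0.5,0.1,3],[1.1,0.16,7],[1.1,0.16,11],[1.1,0.16,13],[1.1,0.16,13]], "roll": [-7,-14,-19.5,-19.5,-19.5], "grip_force": 40}}

```text
time_s: 26.48
position: [0.4918, 0.0171, 0.1213]
orientation: [[-0.335, 0.942, -0.003], [0.942, 0.335, -0.0], [0.001, -0.003, -1.0]]
wrist_force: [-0.5, 0.1, -0.2]
opening: 0.0511
finger_force: 0.0
```

```bash
python3 go.py .4928 .0175 .048 19.5; python3 -c "
from plant import state;print(state()['joint_pos'])"
```

```text
[0.4918 0.0171 0.1213] tool shift cm [0.   0.13 7.33] roll 0.09 open 0.0511 F [-0.5  0.1 -0.2]
[ 0.10351162  0.43958254 -0.26600251  1.99137485  0.1671176   0.73432617
  0.07884117]
```

Request:
{"api": "send_rows", "payload": {"gripper": [0.6,0.6,0.6,0.6,0.6], "linear": [[0,0.1,2.5],[0,0.1,5],[0,0.1,6.5],[0,0.1,7.2],[0,0.1,7.2]], "roll": [0,0,0,0,0]}}

```text
time_s: 27.1
position: [0.4941, 0.0175, 0.051]
orientation: [[-0.335, 0.942, 0.001], [0.942, 0.335, -0.0], [-0.0, 0.001, -1.0]]
wrist_force: [-0.0, -0.7, 0.6]
opening: 0.0511
finger_force: 0.0
```

Request:
{"api": "send_rows", "payload": {"gripper": [0.4,0.2,0,0,0], "linear": [[0,0,0],[0,0,0],[0,0,0],[0,0,0],[0,0,0]], "roll": [0,0,0,0,0]}}

```text
time_s: 27.72
position: [0.4934, 0.0172, 0.0512]
orientation: [[-0.335, 0.942, -0.0], [0.942, 0.335, -0.001], [-0.0, -0.0, -1.0]]
wrist_force: [-3.0, -0.9, 7.5]
opening: 0.013
finger_force: 40.2
```

```bash
python3 go.py .4928 .0175 .048 85.9; python3 -c "
from plant import state;print(state()['moment'])"
```

```text
[0.4934 0.0172 0.0512] tool shift cm [ 0.05 -0.04  0.32] roll -66.32 open 0.013 F [-3.  -0.9  7.5]
[-0.14829188  0.48752448 -0.00171048]
```

Request:
{"api": "send_rows", "payload": {"gripper": [0,0,0,0,0], "linear": [[0,0,0],[0,0,0],[0,0,0],[0,0,0],[0,0,0]], "roll": [-7,-15,-23,-31,-39]}}

```text
time_s: 28.35
position: [0.4932, 0.0171, 0.0512]
orientation: [[-0.856, 0.517, -0.0], [0.517, 0.856, -0.001], [-0.0, -0.001, -1.0]]
wrist_force: [-4.0, -0.8, 7.4]
opening: 0.0133
finger_force: 40.3
```

Request:
{"api": "send_rows", "payload": {"gripper": [0,0,0,0,0], "linear": [[0,0,0],[0,0,0],[0,0,0],[0,0,0],[0,0,0]], "roll": [-7,-13,-18,-22,-25]}}

```text
time_s: 28.98
position: [0.4931, 0.0169, 0.0512]
orientation: [[-0.994, 0.11, -0.001], [0.11, 0.994, -0.001], [0.0, -0.001, -1.0]]
wrist_force: [-3.8, -1.7, 9.2]
opening: 0.0136
finger_force: 40.5
```

```bash
python3 go.py .4928 .0175 .048 85.9; python3 -c "
from plant import state;print(state()['moment'])"
```

```text
[0.4931 0.0169 0.0512] tool shift cm [0.04 0.05 0.32] roll -2.22 open 0.0136 F [-3.8 -1.7  9.2]
[-0.15933698  0.87652715 -0.04880185]
```

Request:
{"api": "send_rows", "payload": {"gripper": [0,0,0,0,0], "linear": [[0,0,0],[0,0,0],[0,0,0],[0,0,0],[0,0,0]], "roll": [-1.5,-3,-4,-5,-6]}}

```text
time_s: 29.6
position: [0.4931, 0.0168, 0.0512]
orientation: [[-1.0, 0.011, -0.001], [0.011, 1.0, -0.001], [0.001, -0.001, -1.0]]
wrist_force: [-5.5, -0.2, 9.6]
opening: 0.0131
finger_force: 59.4
```

```bash
python3 go.py .4928 .0175 .048 85.9; python3 -c "
from plant import state;print(state()['moment'])"
```

```text
[0.4931 0.0168 0.0512] tool shift cm [0.03 0.07 0.32] roll 3.48 open 0.0131 F [-5.5 -0.2  9.6]
[-0.01916842  0.93279053 -1.51699901]
```

The moment jumped to −1.5 N m, so the knob is at its stop. Opening straight away and retreating.

Request:
{"api": "send_rows", "payload": {"gripper": [0.3,0.5,0.6,0.6,0.6], "linear": [[0,0,0],[0,0,0],[0,0,0],[0,0,0],[0,0,0]], "roll": [0,0,0,0,0]}}

```text
time_s: 30.22
position: [0.4937, 0.0175, 0.0504]
orientation: [[-1.0, 0.007, -0.0], [0.007, 1.0, 0.0], [0.0, 0.0, -1.0]]
wrist_force: [-0.4, 0.6, -0.3]
opening: 0.0509
finger_force: 0.0
```

Request:
{"api": "send_rows", "payload": {"gripper": [0.6,0.6,0.6,0.6,0.6], "linear": [[0,0,-2],[0,0,-6],[0,0,-11],[0,0,-16],[0,0,-20]], "roll": [0,0,0,0,0]}}

```text
time_s: 30.85
position: [0.4937, 0.0177, 0.2525]
orientation: [[-1.0, 0.007, 0.001], [0.007, 1.0, 0.0], [-0.001, 0.0, -1.0]]
wrist_force: [0.8, -0.3, -0.2]
opening: 0.0512
finger_force: 0.0
```

Request:
{"api": "send_rows", "payload": {"gripper": [0.6,0.6,0.6,0.6,0.6], "linear": [[0,0,0],[0,0,0],[0,0,0],[0,0,0],[0,0,0]], "roll": [0,0,0,0,0]}}

```text
time_s: 31.48
position: [0.4935, 0.0175, 0.25]
orientation: [[-1.0, 0.007, -0.001], [0.007, 1.0, 0.0], [0.001, 0.0, -1.0]]
wrist_force: [0.6, 0.7, -0.6]
opening: 0.0508
finger_force: 0.0
```

Run:
```python
from go import *
from plant import *
import cv2
d=camera('wrist')
S=4;x0=.43;y0=-.05;n=.13
K=np.array(d['K']);H=K@np.c_[np.array(d['R']),np.array(d['t'])]@np.array([[1e-3/S,0,x0],[0,-1e-3/S,y0+n],[0,0,.074],[0,0,1]])
t=cv2.warpPerspective(d['color'],H,(520,520),flags=cv2.INTER_LINEAR|cv2.WARP_INVERSE_MAP)
m=((cv2.cvtColor(t,cv2.COLOR_BGR2GRAY)>130)&(cv2.cvtColor(t,cv2.COLOR_BGR2HSV)[...,1]<60)).astype(np.uint8)
for c in cv2.findContours(m,0,2)[0]:
    if 80<cv2.contourArea(c)<3000:
        r=cv2.minAreaRect(c);v=cv2.fitLine(c,2,0,.01,.01).ravel();print('white',x0+r[0][0]/4e3,y0+n-r[0][1]/4e3,np.array(r[1])/4,'heading',np.degrees(np.arctan2(-v[1],v[0])))
for c in('scene','side'):
    camera(c)
    for k in('wide_plate','narrow_plate','wood_plaque','padlock','oil_jar'):
        for r in find_in(k,c)[:1]: print(c,k,np.round(r['centre'],3),round(r['p'],2))
s=state();print(s['position'],s['wrist_force'])
```

```text
white 0.5055517425537109 -0.0103038101196289 [16.39748383 33.85388565] heading 37.281673
white 0.4820024337768555 0.016913906097412112 [16.54584122  3.35283303] heading -4.4036245
white 0.508235221862793 0.04022418212890625 [34.65544891 16.56305313] heading -41.059532
scene wide_plate [0.698 0.205 0.091] 0.98
scene narrow_plate [0.608 0.196 0.086] 0.92
scene wood_plaque [0.651 0.007 0.022] 0.41
scene padlock [0.655 0.004 0.022] 0.58
scene oil_jar [0.464 0.184 0.043] 0.87
side wide_plate [0.7   0.191 0.094] 0.74
side narrow_plate [0.608 0.181 0.094] 0.61
side wood_plaque [0.652 0.19  0.073] 0.74
side padlock [ 0.646 -0.008  0.024] 0.82
side oil_jar [0.447 0.162 0.044] 0.85
[0.4936903  0.01746371 0.25050374] [-0.69250898  0.80646075 -0.40817392]
```

The knob bar is at −4.4° and the box yaw is about −4.1°, so it is at the stop. Both plates are in place.

```bash
python3 -c "
from plant import close_job;print(close_job())"
```

```text
the job is handed in; nothing more can be done
None
```

I racked both plates, each fully down in its own slot, then turned the large grey dimmer's knob anticlockwise to its stop; handed in at about 32 s (limit 72 s), with the arm clear of everything.

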